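# Cover a dish on the UV viewer and switch on

### The arm

A 6-joint arm with a two-finger parallel gripper is mounted at the origin on a cart in front of the work surface, level with it; the furniture and walls round the work are solid. World frame = base frame: x ahead of the robot, y to its left, z up, the work surface at z = 0. Lengths are in mm, angles in rad, forces in N, time in s.
With the tool pointing down it reaches from about 350 to 975 mm from the base axis. Payload 17.4 kg.
Tool frame: the origin (TCP) lies at the very end of the fingers, on their centre line; the grasp point (between the pads) lies 19 mm behind it (arm.grasp_offset is the distance from the TCP to the grasp point, in mm); z points along the fingers, y is the direction in which the jaws open and shut (so a half turn about z gives the same grasp; the last joint's range is limited). The gripper opens to 85 mm and grips with 20 to 120 N. Pads are 22 mm wide; open, the fingers measure 114 mm over their backs; the gripper's body (76 mm by 85 mm) begins 54 mm behind the grasp point. The pads swing forward as they close: fully open they stand 13 mm farther back than shut.
Start: joints at [-1.345, 0.116, 1.442, -0, 1.584, -0.038], TCP at [175.997, -651.657, 231.303] pointing down, gripper open.
Joint ranges: [-2.83, 2.83], [-0.83, 2.19], [0.07, 2.5], [-1.14, 4.28], [0.01, 3], [-2.97, 2.97]. Speed limits (rad/s): [1.89, 1.89, 2.22, 3.14, 3.14, 3.14].

### API

Orientations are given as a rotation vector (axis times angle).
In Python, from bench import readout, cams, arm gives the robot as it stands.
- The arm moves only by the tool move_arm, never from a script. Its arguments are lists of equal length, an entry for each row: "hand": the finger opening in m, from 0 to 0.0854; "linear": the shift along the tool's x, y, z in m, a list of three; "spin": the turn about the tool's z in degrees. In form: {"hand": [hand, ...], "linear": [[dx, dy, dz], ...], "spin": [spin, ...]}. A call has 1 to 10 rows; each row shifts and turns the commanded pose from where the row before left it, along the tool's axes as they then stand; what a row does not reach is not made up. A row lasts 1/10 s, in which the tool goes at most 50 mm and 8.59 degrees, less where a joint would pass 70% of its speed; a pose out of reach is approached as far as the arm can. A call is refused whole if a number of a shift passes 0.05 or a number of a turn 8.59, either way. A call with a gripper value outside its range is refused whole. The fingers move at their own pace and stop on an object; "newtons" is the grip in N (left out, the last holds). Time passes only in rows, so rows that do not move let the fingers close. It gives the time, the measured TCP pose, the force and the opening at its end, in the units of the state.
- readout.sense(): the state, without advancing time (a new reading comes with each control period).
- cams.camera(name): name is "scene" or "side" or "wrist"; returns a dict with "color" (480x640x3 uint8, red, green, blue), "depth" (480x640 float32, mm along the optical axis (not along the pixel's ray), 0 where there is no reading), "camera_matrix" (3x3 intrinsics, pixels), "pose" (4x4, takes a point from camera to world coordinates). Camera axes: x right, y down, z forward; pixel columns grow to the right and rows downward; lengths in mm; the calibration is good to about 2 mm. The wrist camera is an equidistant fisheye: a pixel r from the principal point sees the ray r / f radians off the axis. A picture is of the moment at which its call begins.
- arm.hand_in(): hands the job in, once; it reports no verdict.
The state is a dict: "t": time; "joints": joint angles; "joint_velocities": joint speeds; "tau": joint torques, N m; "eef_pos": TCP position; "tcp_rot": TCP orientation; "wrist_force": force on the tool from outside, world axes, zero at the start; "wrist_torque": the same for the moment, N m; "gripper_width": opening from 0.0 (shut) to 1.0 (fully open).
Only numpy, scipy, OpenCV 4.12 (cv2) and the standard library are available. Lean on these libraries where they do the work, as an engineer would, in place of code of your own. Each camera call takes 0.05 s, during which the arm holds its last target.

### The job

Get the ultraviolet viewer on the bench ready to look at the sample, using only pushes of the fingertips: slide the petri dish flat along the top of the viewer to the middle of its dark glass, then push the raised amber shield over so that it comes fully down over the dish, and only then press the raised end of the rocker switch on the control strip fully down. Do not pinch or lift anything, push gently, keep the dish in the middle of the glass and leave the other things on the bench where they stand.

Things in the scene. Friction and masses are not known exactly. Their poses are not given: they have to be found in the camera images.
- viewer: white ultraviolet viewing box, fixed to the bench, 180 mm deep (x), 310 mm wide (y), flat top 70 mm above the bench. Origin: centre of its underside; x points from its front to its hinge side, y to its left, z up. Its deck carries a flush dark glass (120 mm in x, 200 mm in y, no step at its edge) towards its left and a 65 mm wide control strip at its right (-y) end.
- glass_middle (a point): the middle of the dark glass, on the top surface, 70 mm above the bench; 2.5 mm in x and 35 mm in y from the viewer's origin. Axes as the viewer's.
- dish: clear round petri dish with its lid on (one piece), 58 mm across the body, 62 mm at the rim, 12 to 14 mm high, 20 to 42 g, loose on the viewer's top. Origin: centre of its underside. It starts at the front edge of the glass, partly over the metal bezel, where the shield's front wall would come down on it.
- shield (a joint): hinged amber hood, rad: 0 = down on the deck, 1.5 to 1.8 at the start = up at the back, resting on the far side of its balance point (about 1.3), 1.8 = back stop. Turns about the viewer's y. Damped: below about 1.0 it sinks shut by itself in about 3 s; tipping takes about 1 to 2 N at the edge. 155 mm from hinge to free edge, 230 mm wide, 26 mm high, with a finger lip 15 mm past the edge.
- shield_hinge (a point): middle of the shield's hinge line, 72 mm above the bench, 80 mm in x and 35 mm in y from the viewer's origin; the hinge line runs along the viewer's y axis.
- shield_edge (a point): middle of the shield's free edge on its outer face: with the shield down, 155 mm towards the front from the hinge line and 26 mm above it; with the shield up it is the top of the face that looks away from the robot, about 225 mm above the bench.
- rocker (a joint): angle of the grey rocker switch, rad: 0 = off, its end nearer the viewer's front stands up; 0.4 = on, that end fully down. It stays where it is left; turning it takes about 2 to 3 N near the end.
- rocker_press (a point): the point to press: on top of the rocker's front half, 13 mm from its pivot, about 84 mm above the bench when off, about 5 mm lower when on. The grey switch is 38 mm long (viewer's x), 26 mm wide; its pivot lies 35 mm in front of and 122 mm to the right of the viewer's origin; frame 3 mm high.
- beaker_small: small clear glass beaker, 57x62x66 mm, right of the viewer. Origin: centre of its underside. Leave it alone.
- vial: small capped glass vial, 24 mm across, 54 mm high, right of the viewer. Origin: centre of its underside. Leave it alone.
- dropper_a: brown dropper bottle, 34 mm across, 109 mm high, left of the viewer. Origin: centre of its underside. Leave it alone.
- timer_a: flat white timer with three buttons, 62x62x18 mm, left of the viewer. Origin: centre of its underside. Leave it alone.
- funnel_a: white plastic funnel standing on its mouth, 71 mm across, 75 mm high, left of the viewer. Origin: centre of its underside. Leave it alone.
- tips: green pipette tip box with a clear lid, 82x118x78 mm, right of and behind the viewer. Origin: centre of its underside. Leave it alone.
- pipette: micropipette lying flat, 293 mm long, 33 mm wide, 24 mm high, at the right front. Origin: centre of its underside. Leave it alone.
Things that resemble listed ones, but are neither listed nor needed, are in the scene too. Leave any blue or brown look-alike of the dish alone.

How it is judged:
By the outcome, as a careful person would: the job done as asked, in the order asked, and still so for the second after the job is handed in, with the robot touching nothing.
It also fails if it takes over 61 s, if anything falls off the work surface, if the arm or the gripper's body presses on something with over 40 N, if the wrist force passes 120 N, or if a joint passes its speed limit or range.

## Working session

There is one attempt and no reset: what is moved stays moved. The work goes in short steps, Python scripts to look and compute and a tool call to move; the robot and the scene stay as the last step left them, time stands still between calls to the robot, and variables do not carry over. Pictures are saved under pics/ and viewed, and the job is handed in when it is done.

Besides the shell and the picture viewer there is one more tool, called after "Request:" as name(argument=value, ...), one argument or row to a line, values as JSON. move_arm: Moves the arm, as the interface text tells. Its arguments: {"type":"object","properties":{"hand":{"type":"array","items":{"type":"number"}},"linear":{"type":"array","items":{"type":"array","items":{"type":"number"}}},"spin":{"type":"array","items":{"type":"number"}},"newtons":{"type":"number"}},"required":["hand","linear","spin"]}

```bash
mkdir -p pics; ls
python3 - <<'E'
from bench import readout,cams,arm
import cv2,numpy as np
s=readout.sense();print(s)
for n in("scene","side","wrist"):
    c=cams.camera(n);cv2.imwrite(f"pics/{n}0.png",c["color"][...,::-1]);np.savez(f"{n}0.npz",**c)
    print(n,c["camera_matrix"].tolist(),c["pose"].round(3).tolist())
E
```

```text
pics
{'t': 0.0, 'joints': array([-1.34476107e+00,  1.16506167e-01,  1.44227245e+00, -2.48695144e-05,
        1.58401411e+00, -3.77839532e-02]), 'joint_velocities': array([ 7.59518104e-05,  8.12080506e-04,  1.30775806e-04,  7.10429555e-04,
       -7.44195207e-04, -1.69350066e-03]), 'tau': array([-2.66962154e-03, -7.31985927e+01, -6.32493711e+01, -3.24054035e-04,
        6.17529076e-03, -9.88254897e-05]), 'eef_pos': array([ 175.97040134, -651.45623586,  230.54411122]), 'tcp_rot': array([-3.11311817e+00, -4.13048178e-01,  2.15978358e-04]), 'wrist_force': array([ 0.0514231 ,  0.41533458, -0.35869399]), 'wrist_torque': array([0.03261893, 0.04397417, 0.00798616]), 'gripper_width': 0.9968522241234389}
scene [[510.34498924637677, 0.0, 320.44790170136514], [0.0, 510.34498924637677, 237.74751814277886], [0.0, 0.0, 1.0]] [[-0.519, -0.506, 0.689, -502.913], [-0.855, 0.322, -0.407, 590.888], [-0.015, -0.8, -0.599, 979.008], [0.0, 0.0, 0.0, 1.0]]
side [[441.8947069014639, 0.0, 326.34468263152064], [0.0, 441.8947069014639, 239.21540521820236], [0.0, 0.0, 1.0]] [[0.976, -0.069, 0.208, 324.277], [-0.218, -0.38, 0.899, -984.354], [0.017, -0.922, -0.386, 485.607], [0.0, 0.0, 0.0, 1.0]]
wrist [[371.64829954431775, 0.0, 319.7703870880312], [0.0, 371.64829954431775, 238.72848121431176], [0.0, 0.0, 1.0]] [[0.261, -0.928, -0.268, 243.464], [-0.965, -0.251, -0.071, -633.931], [-0.001, 0.277, -0.961, 374.473], [0.0, 0.0, 0.0, 1.0]]
```

View pics/scene0.png

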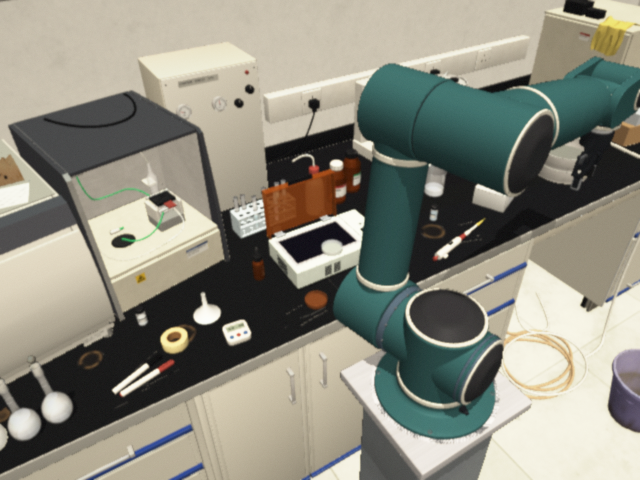

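View pics/side0.png

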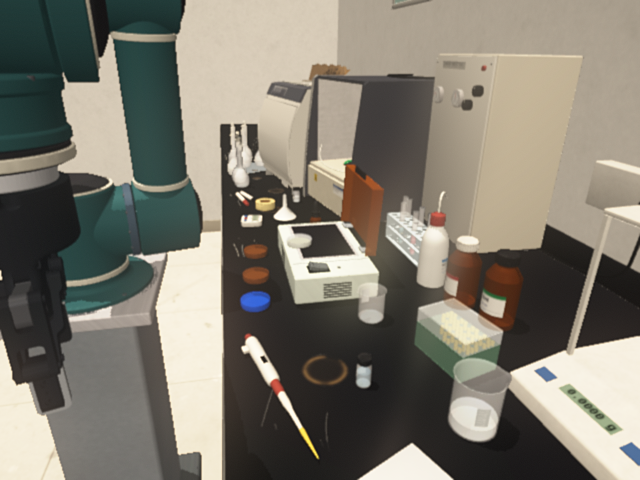

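View pics/wrist0.png

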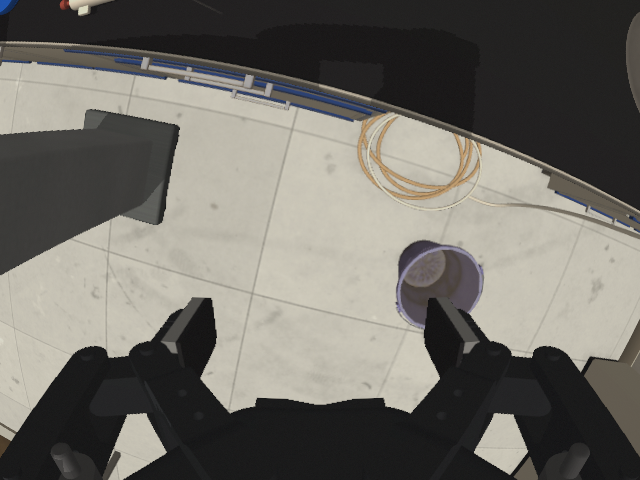

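The scene view shows the viewer at about (320,245), with the dish near (332,247) and the shield up. The side view shows the dish at (298,241), the rocker at (317,267) and the shield at (362,205). I'll zoom in on both.

Run:
```python
import cv2
a=cv2.imread("pics/scene0.png")[140:310,230:390];cv2.imwrite("pics/sc_z.png",cv2.resize(a,None,fx=3.5,fy=3.5,interpolation=cv2.INTER_CUBIC))
a=cv2.imread("pics/side0.png")[155:315,225:395];cv2.imwrite("pics/si_z.png",cv2.resize(a,None,fx=3.5,fy=3.5,interpolation=cv2.INTER_CUBIC))
```

```text
(no output)
```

View pics/sc_z.png

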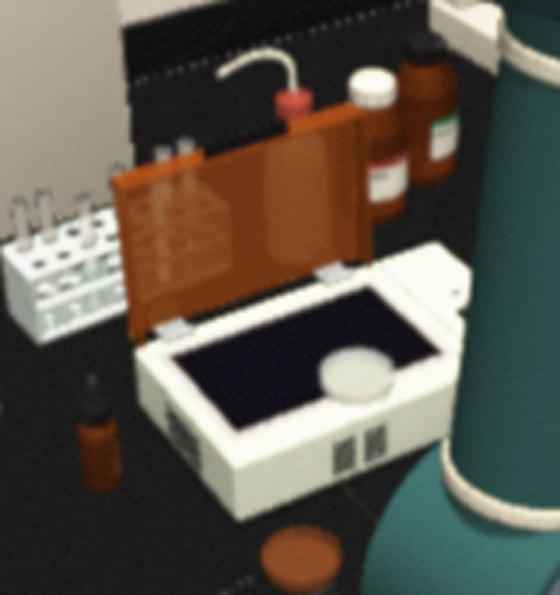

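View pics/si_z.png

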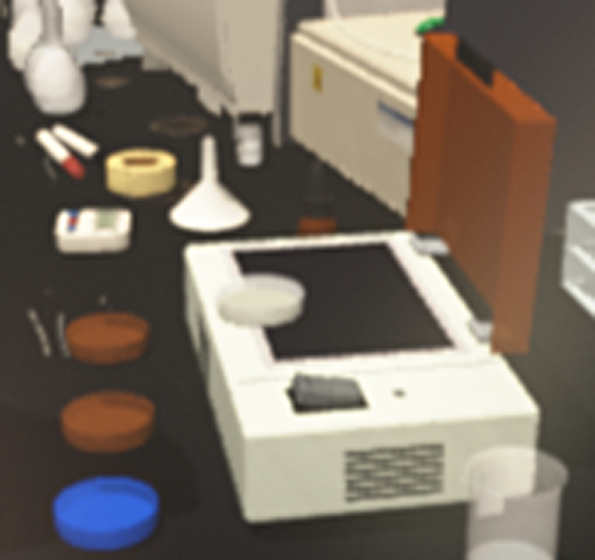

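```bash
cat > h.py <<'E'
import numpy as np
def load(n): return dict(np.load(n))
def ray(c,px,z):
    K=c["camera_matrix"];P=c["pose"]
    d=P[:3,:3]@np.array([(px[0]-K[0,2])/K[0,0],(px[1]-K[1,2])/K[1,1],1]);o=P[:3,3]
    return o+d*(z-o[2])/d[2]
def proj(c,p):
    K=c["camera_matrix"];P=c["pose"];q=P[:3,:3].T@(np.array(p)-P[:3,3]);q=q/q[2];return (K@q)[:2]
E
python3 - <<'E'
from h import *
sc=load("scene0.npz");si=load("side0.npz")
f=lambda l,o:[(x/3.5+o[0],y/3.5+o[1]) for x,y in l]
r=lambda c,l,z=70:print(np.array([ray(c,p,z) for p in l]).round(1).tolist())
g=f([(375,290),(440,352),(240,430),(175,355)],(230,140));print("scene glass BR FR FL BL");r(sc,g)
print(np.mean([ray(sc,p,70) for p in g],0))
g=f([(452,350),(275,360),(235,250),(388,243)],(225,155));print("side glass");r(si,g)
print(np.mean([ray(si,p,70) for p in g],0))
print("deck side BR FR FL");r(si,f([(538,412),(245,432),(187,243)],(225,155)))
print("deck scene FL BL");r(sc,f([(238,487),(138,350)],(230,140)))
print("dish scene top/side top")
r(sc,f([(357,370)],(230,140)),82);r(si,f([(260,295)],(225,155)),82)
print("rocker");r(si,f([(289,402),(367,405),(355,380),(297,376)],(225,155)),75)
E
```

```text
scene glass BR FR FL BL
[[580.2, -110.3, 70.0], [474.7, -107.4, 70.0], [475.0, 85.3, 70.0], [590.8, 83.2, 70.0]]
[530.17207744 -12.32154108  70.        ]
side glass
[[589.7, -116.9, 70.0], [475.2, -111.1, 70.0], [479.1, 84.5, 70.0], [595.2, 78.9, 70.0]]
[534.7809241  -16.16436022  70.        ]
deck side BR FR FL
[[615.8, -210.9, 70.0], [441.7, -203.6, 70.0], [445.7, 105.3, 70.0]]
deck scene FL BL
[[416.1, 120.1, 70.0], [613.8, 106.4, 70.0]]
dish scene top/side top
[[478.0, -27.0, 82.0]]
[[478.6, -32.8, 82.0]]
rocker
[[471.5, -180.5, 75.0], [515.9, -192.8, 75.0], [516.3, -158.7, 75.0], [482.7, -146.7, 75.0]]
```

Request:
move_arm(
  hand=[0.04, 0.04, 0.04, 0.04, 0.04, 0.04, 0.04, 0.04, 0.04, 0.04],
  linear=[
    [0, 0, -0.01],
    [0, 0, -0.01],
    [0.03, -0.03, -0.01],
    [0.03, -0.04, 0],
    [0.03, -0.04, 0],
    [0.03, -0.04, 0],
    [0.03, -0.04, 0],
    [0.03, -0.04, 0],
    [0.02, -0.04, 0],
    [0, 0, 0],
  ],
  spin=[8.4, 8.4, 0, 0, 0, 0, 0, 0, 0, 0],
)

```text
t: 1.15
eef_pos: [385.9, -384.0, 261.6]
tcp_rot: [-3.141, 0.04, -0.001]
wrist_force: [-0.9, -0.4, 0.0]
gripper_width: 0.466
```

Request:
move_arm(
  hand=[0.04, 0.04, 0.04, 0.04, 0.04, 0.04, 0.04, 0.04, 0.04, 0.04],
  linear=[
    [0, -0.04, 0],
    [0, -0.04, 0],
    [0, -0.04, 0],
    [0, -0.04, 0],
    [0, -0.04, 0],
    [0, -0.04, 0],
    [0, -0.04, 0],
    [0, -0.04, 0],
    [0, -0.03, 0],
    [0, 0, 0],
  ],
  spin=[0, 0, 0, 0, 0, 0, 0, 0, 0, 0],
)

```text
t: 2.15
eef_pos: [394.1, -35.6, 261.4]
tcp_rot: [-3.141, 0.041, -0.001]
wrist_force: [0.9, -0.7, -0.4]
gripper_width: 0.466
```

Run:
```python
from bench import readout,cams,arm
import cv2,numpy as np
s=readout.sense();print(s["eef_pos"],s["tcp_rot"],s["wrist_force"])
for n in("scene","side","wrist"):
    c=cams.camera(n);cv2.imwrite(f"pics/{n}1.png",c["color"][...,::-1]);np.savez(f"{n}1.npz",**c)
```

```text
[394.09768982 -35.57025434 261.43298479] [-3.14094148e+00  4.10800991e-02 -8.35864035e-04] [ 0.93348912 -0.72451825 -0.41316647]
```

View pics/wrist1.png

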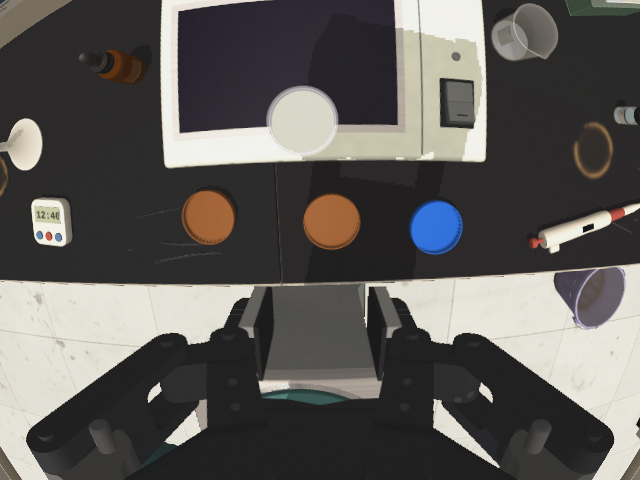

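View pics/side1.png

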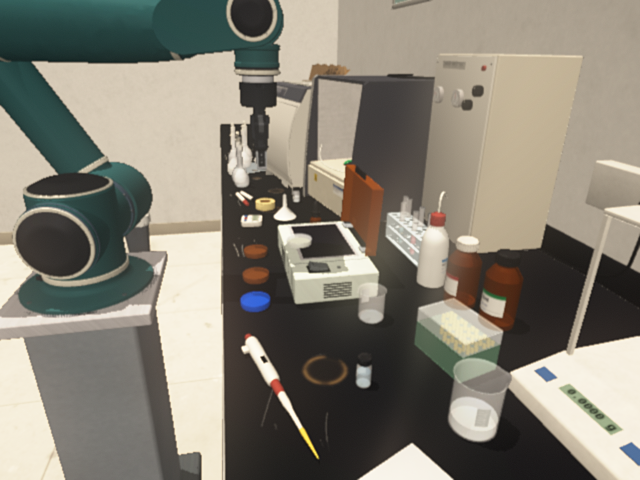

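The wrist view shows the dish at (302,120), the glass with front corners near (180,132) and (397,125), the viewer's front corners at (167,165) and (485,160), and the rocker at (457,103). Next I'll cast these through the fisheye model.

```bash
cat >> h.py <<'E'
def wray(c,px,z):
    K=c["camera_matrix"];P=c["pose"]
    u=np.array([px[0]-K[0,2],px[1]-K[1,2]]);r=np.hypot(*u);t=r/K[0,0]
    d=P[:3,:3]@np.array([*(u/r*np.sin(t)),np.cos(t)]);o=P[:3,3]
    return o+d*(z-o[2])/d[2]
E
python3 - <<'E'
from h import *
import cv2
c=load("wrist1.npz");img=c["color"]
a=cv2.resize(img[0:190,140:500][...,::-1],None,fx=2.2,fy=2.2,interpolation=cv2.INTER_CUBIC);cv2.imwrite("pics/w1z.png",a)
g=cv2.cvtColor(img,cv2.COLOR_RGB2GRAY)
cir=cv2.HoughCircles(cv2.medianBlur(g,3)[60:180,240:370],cv2.HOUGH_GRADIENT,1,50,param1=100,param2=15,minRadius=28,maxRadius=42)
print(cir)
if cir is not None:
    x,y,r=cir[0,0];print("dish",wray(c,(x+240,y+60),83))
E
```

```text
[[[62.5 60.5 35.2]]]
dish [476.62471939 -26.13425647  83.        ]
```

View pics/w1z.png

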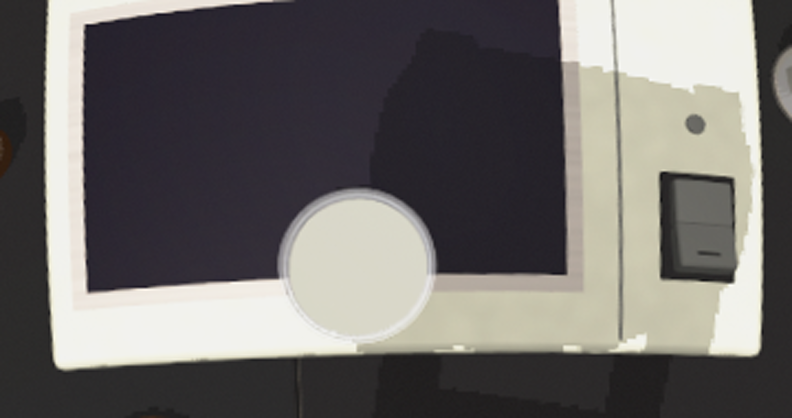

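Run:
```python
from h import *
c=load("wrist1.npz");si=load("side0.npz");sc=load("scene0.npz")
p=lambda x,y,z=70:wray(c,(x/2.2+140-.3,y/2.2-.3),z)
FL,FR,BL=p(88,291),p(568,274),p(85,25);dFL,dFR=p(56,366),p(760,354)
for n,v in dict(FL=FL,FR=FR,BL=BL,dFL=dFL,dFR=dFR).items():print(n,v.round(1))
y=(FL-FR)[:2];y2=(dFL-dFR)[:2];print(np.hypot(*y),np.hypot(*y2),np.arctan2(-y[0],y[1]),np.arctan2(-y2[0],y2[1]))
yaw=np.arctan2(-y2[0],y2[1]);ex=np.array([np.cos(yaw),np.sin(yaw)]);ey=np.array([-ex[1],ex[0]])
m1=(FL+FR)[:2]/2+60*ex; o=(dFL+dFR)[:2]/2+90*ex; m2=o+2.5*ex+35*ey
print("mid",m1,m2)
print("rocker pivot/press",o-35*ex-122*ey,o-48*ex-122*ey)
print("rocker img box",[p(*q,76).round(1)[:2].tolist() for q in[(660,172),(735,180),(733,282),(661,277)]])
print("hinge",o+80*ex+35*ey)
r=lambda c,q,z:ray(c,q,z).round(0)
print("bottle base",r(si,(433,282),0),"brown",r(si,(470,305),0),r(si,(497,325),0),"rack",r(si,(420,258),0), r(si,(388,235),0), "rack top",r(si,(389,215),55))
# shield top corners side-zoom: near top outer (552,120), inner (515,127)?; front-left (425,35)
for q in[(552,120),(512,125),(425,35),(455,38)]:print("top",ray(si,(q[0]/3.5+225,q[1]/3.5+155),225).round(0))
for q in[(116,180),(365,108)]:print("top sc",ray(sc,(q[0]/3.5+230,q[1]/3.5+140),225).round(0))
```

```text
FL [474.7  89.8  70. ]
FR [ 472.8 -111.2   70. ]
BL [594.2  89.   70. ]
dFL [443.6 107.4  70. ]
dFR [ 441.  -198.6   70. ]
200.9346217024436 305.9967531988249 -0.00916461391189503 -0.008499453912694783
mid [533.73199635 -11.20572818] [535.12764504 -11.38780496]
rocker pivot/press [ 496.29460135 -168.06340841] [ 483.29507091 -167.95291684]
rocker img box [[516.6, -149.8], [515.7, -183.7], [471.8, -182.2], [472.4, -149.5]]
hinge [612.62484573 -12.0465047 ]
bottle base [ 774. -150.    0.] brown [ 807. -260.    0.] [ 821. -340.    0.] rack [799. -20.   0.] [771. 146.   0.] rack top [777. 166.  55.]
top [ 641. -132.  225.]
top [ 614. -138.  225.]
top [623.  95. 225.]
top [642.  83. 225.]
top sc [636. 102. 225.]
top sc [ 627. -129.  225.]
```

Request:
move_arm(
  hand=[0.04, 0.04, 0.04, 0.04, 0.04, 0.04, 0.04, 0.04, 0.04, 0.04],
  linear=[
    [0, 0, 0],
    [0, 0, 0],
    [0.032, 0.012, 0.01],
    [0, 0, 0.03],
    [0, 0, 0.03],
    [0, 0, 0.03],
    [0, 0, 0.03],
    [0, 0, 0.03],
    [0, 0, 0.015],
    [0, 0, 0],
  ],
  spin=[-7.8, -7.8, 0, 0, 0, 0, 0, 0, 0, 0],
)

```text
t: 3.3
eef_pos: [427.2, -42.5, 84.7]
tcp_rot: [-3.118, -0.378, 0.005]
wrist_force: [0.4, 0.7, 0.4]
gripper_width: 0.47
```

Run:
```python
from bench import readout,cams,arm
import cv2,numpy as np
s=readout.sense();print(s["eef_pos"],s["tcp_rot"],s["wrist_force"])
for n in("side","wrist"):
    c=cams.camera(n);cv2.imwrite(f"pics/{n}2.png",c["color"][...,::-1]);np.savez(f"{n}2.npz",**c)
    if n=="side":
        cv2.imwrite("pics/s2z.png",cv2.resize(c["color"][155:315,200:395][...,::-1],None,fx=3.5,fy=3.5,interpolation=cv2.INTER_CUBIC))
```

```text
[427.24537107 -42.52685713  84.65260426] [-3.11795918 -0.37814747  0.00481173] [0.38251107 0.68814213 0.40537612]
```

View pics/wrist2.png

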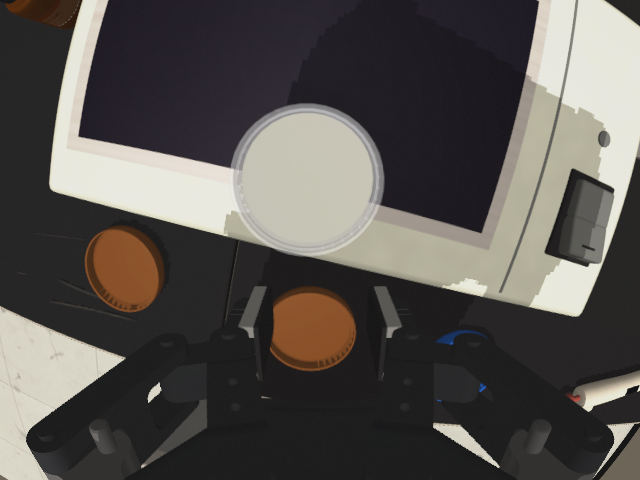

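View pics/s2z.png

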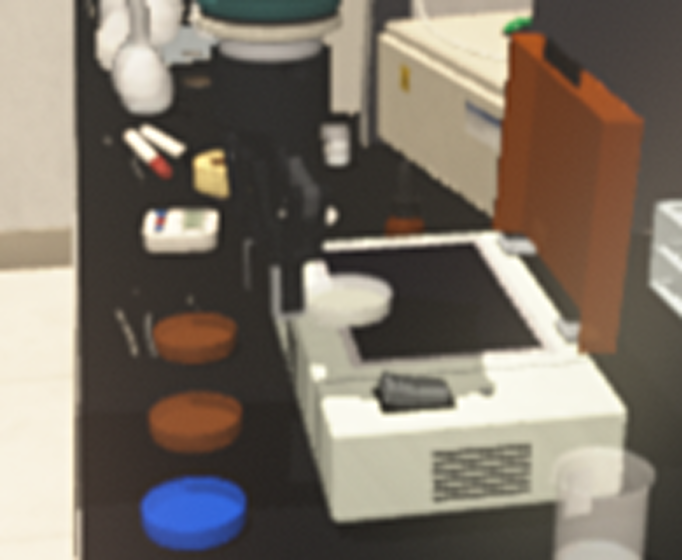

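Run:
```python
from h import *
import cv2
si=load("side2.npz");c=load("wrist2.npz")
for z in(70,75,80,85,90):print(z,proj(si,(432,-64,z)).round(1))
g=cv2.cvtColor(c["color"],cv2.COLOR_RGB2GRAY)
cir=cv2.HoughCircles(cv2.medianBlur(g,3)[90:270,220:400],cv2.HOUGH_GRADIENT,1,90,param1=100,param2=15,minRadius=60,maxRadius=85);print(cir)
x,y,r=cir[0,0];x+=220;y+=90
print("dish",wray(c,(x,y),83),wray(c,(308,180),83),[wray(c,q,83).round(1) for q in[(232,180),(383,180),(308,104),(308,256)]])
FL,FR=wray(c,(79,136),70),wray(c,(482,232),70);dFL,dFR=wray(c,(51,188),70),wray(c,(580,315),70)
print(FL,FR,np.hypot(*(FL-FR)[:2]),dFL,dFR)
y=(FL-FR)[:2];yaw=np.arctan2(-y[0],y[1]);print(yaw,(FL+FR)[:2]/2+60*np.array([np.cos(yaw),np.sin(yaw)]))
s=.247;print("fingers front at tip px")
```

```text
70 [281.4 250.7]
75 [281.3 248.7]
80 [281.3 246.7]
85 [281.2 244.7]
90 [281.2 242.7]
[[[88.5 89.5 75.5]]]
dish [477.3755379  -26.21548043  83.        ] [477.13310569 -26.06942501  83.        ] [array([470.2,   4. ,  83. ]), array([484.5, -55.2,  83. ]), array([506.5, -18.9,  83. ]), array([446.2, -33.5,  83. ])]
[473.78034502  90.6941333   70.        ] [ 472.78953142 -111.61530336   70.        ] 202.31186290678048 [444.09487482 106.71415573  70.        ] [ 442.28604337 -198.37268292   70.        ]
-0.004897476336017241 [533.28421866 -10.75443243]
fingers front at tip px
```

Request:
move_arm(
  hand=[0.04, 0.04, 0.04, 0.04, 0.04, 0.04, 0.04, 0.04, 0.04, 0.04],
  linear=[
    [0, -0.005, 0.006],
    [0, 0, 0.005],
    [0, 0, 0],
    [0.005, 0, 0],
    [0.005, 0, 0],
    [0.004, 0, 0],
    [0.004, 0, 0],
    [0.004, 0, 0],
    [0.003, 0, 0],
    [0, 0, 0],
  ],
  spin=[0, 0, 0, 0, 0, 0, 0, 0, 0, 0],
)

```text
t: 4.4
eef_pos: [451.4, -30.8, 75.2]
tcp_rot: [-3.118, -0.381, 0.0]
wrist_force: [-1.0, -0.9, 0.6]
gripper_width: 0.469
```

```bash
cat > look.py <<'E'
import sys
from bench import readout,cams,arm
import cv2,numpy as np
k=sys.argv[1]
s=readout.sense();print(s["t"],s["eef_pos"].round(1),s["tcp_rot"].round(3),s["wrist_force"].round(1))
for n in sys.argv[2:]:
    c=cams.camera(n);cv2.imwrite(f"pics/{n}{k}.png",c["color"][...,::-1]);np.savez(f"{n}{k}.npz",**c)
    o=dict(side=(155,315,200,395),scene=(140,310,230,390)).get(n)
    if o:cv2.imwrite(f"pics/{n}{k}z.png",cv2.resize(c["color"][o[0]:o[1],o[2]:o[3]][...,::-1],None,fx=3.5,fy=3.5,interpolation=cv2.INTER_CUBIC))
E
python3 look.py 3 side wrist
```

```text
4.4 [451.4 -30.8  75.2] [-3.118 -0.381  0.   ] [-1.  -0.9  0.6]
```

View pics/wrist3.png

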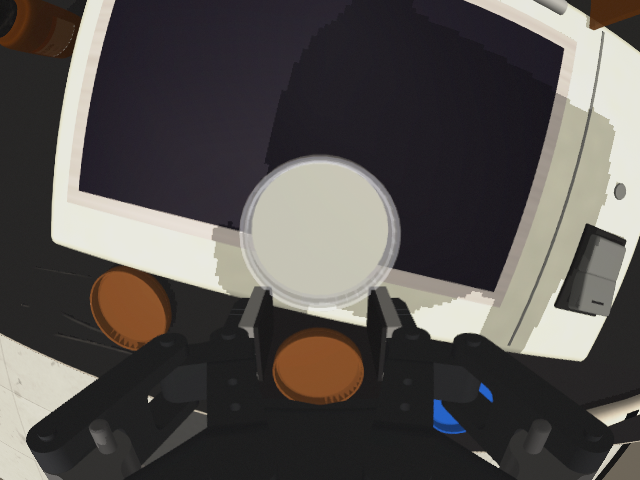

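View pics/side3z.png

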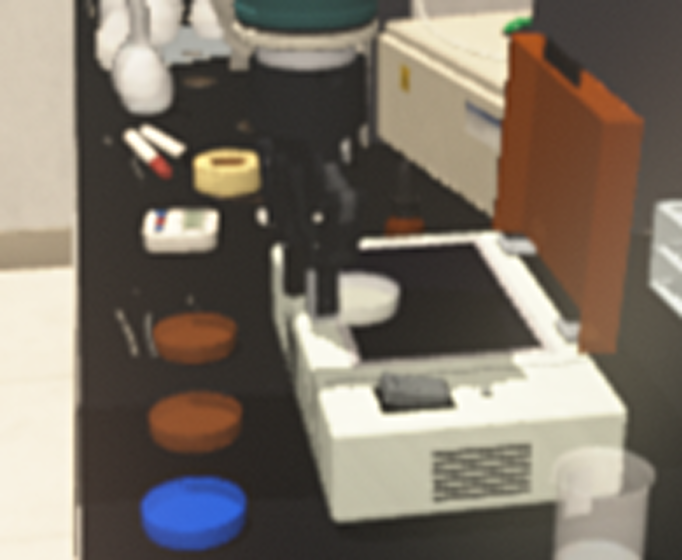

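The dish, at (320,231), now sits in the notch between the fingertips, which are low over the deck. I'll check how far is left.

```bash
cat > dish.py <<'E'
import sys
from h import *
import cv2
c=load(sys.argv[1]);cx,cy=int(sys.argv[2]),int(sys.argv[3]);R0=int(sys.argv[4])
g=cv2.cvtColor(c["color"],cv2.COLOR_RGB2GRAY);h=R0+25
cir=cv2.HoughCircles(cv2.medianBlur(g,3)[max(0,cy-h):cy+h,cx-h:cx+h],cv2.HOUGH_GRADIENT,1,90,param1=100,param2=15,minRadius=R0-10,maxRadius=R0+10)
x,y,r=cir[0,0];p=(x+cx-h,y+max(0,cy-h));print(p,r,wray(c,p,83))
E
python3 dish.py wrist3.npz 320 231 80
python3 - <<'E'
from h import *
c=load("wrist3.npz")
FL,FR,BR=wray(c,(79,191),70),wray(c,(495,293),70),wray(c,(563,48),70);print(FL,FR,BR,(FL+BR)/2)
E
```

```text
(np.float32(319.5), np.float32(228.5)) 74.0 [484.8946032  -22.96353473  83.        ]
[472.78115983  90.62731233  70.        ] [ 471.3490171 -112.5277472   70.       ] [ 593.10934305 -111.66924766   70.        ] [532.94525144 -10.52096767  70.        ]
```

Request:
move_arm(
  hand=[0.04, 0.04, 0.04, 0.04, 0.04, 0.04, 0.04, 0.04, 0.04, 0.04],
  linear=[
    [0.003, 0, 0],
    [0.005, 0, 0],
    [0.006, 0, 0],
    [0.006, 0, 0],
    [0.006, 0, 0],
    [0.006, 0, 0],
    [0.006, 0, 0],
    [0.004, 0, 0],
    [0.002, 0, 0],
    [0, 0, 0],
  ],
  spin=[0, 0, 0, 0, 0, 0, 0, 0, 0, 0],
)

```text
t: 5.5
eef_pos: [494.0, -20.2, 75.2]
tcp_rot: [-3.118, -0.381, 0.0]
wrist_force: [0.5, -0.2, 0.7]
gripper_width: 0.471
```

```bash
python3 look.py 4 wrist; python3 dish.py wrist4.npz 320 229 75
```

```text
5.5 [494.  -20.2  75.2] [-3.118 -0.381  0.   ] [ 0.5 -0.2  0.7]
(np.float32(319.5), np.float32(231.5)) 71.9 [526.5274855  -12.65262304  83.        ]
```

View pics/wrist4.png

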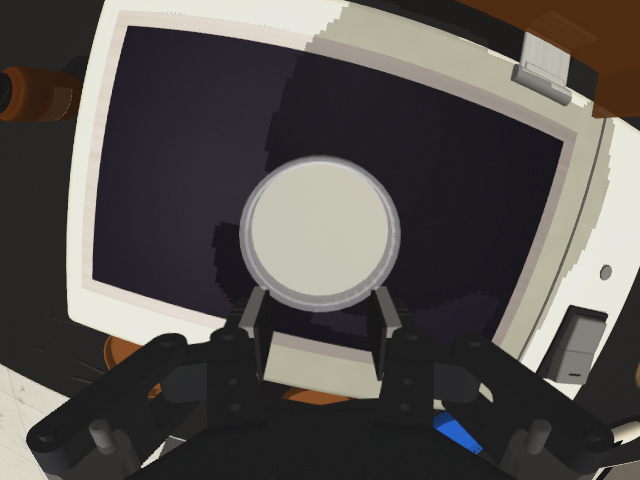

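Run:
```python
from h import *
c=load("wrist4.npz")
FL,BL,BR=[wray(c,q,70) for q in[(92,279),(127,26),(563,142)]];print(FL,BL,BR,(FL+BR)/2)
E=[wray(c,q,82)[:2] for q in[(239,233),(400,233),(320,155),(320,311)]];print(E,(E[0]+E[1])/2,(E[2]+E[3])/2)
```

```text
[472.46445044  90.97824458  70.        ] [593.56967987  90.43005618  70.        ] [ 592.31238932 -112.17008923   70.        ] [532.38841988 -10.59592232  70.        ]
[array([518.20176999,  17.48719123]), array([533.24975428, -43.17940792]), array([554.50232776,  -5.9050877 ]), array([493.4385391 , -21.06428049])] [525.72576213 -12.84610834] [523.97043343 -13.48468409]
```

Request:
move_arm(
  hand=[0.04, 0.04, 0.04, 0.04, 0.04, 0.04, 0.04, 0.04, 0.04, 0.04],
  linear=[
    [0.003, 0, 0],
    [0.003, 0, 0],
    [0.001, 0, 0],
    [0, 0, 0],
    [-0.005, 0, 0],
    [-0.015, 0, 0],
    [-0.02, 0, 0],
    [-0.02, 0, -0.02],
    [-0.01, 0, -0.03],
    [0, 0, 0],
  ],
  spin=[0, 0, 0, 0, 0, 0, 0, 0, 0, 0],
)

```text
t: 6.55
eef_pos: [433.0, -35.9, 129.1]
tcp_rot: [3.117, 0.38, 0.008]
wrist_force: [0.5, -0.2, 0.0]
gripper_width: 0.474
```

```bash
python3 look.py 5 wrist side; python3 dish.py wrist5.npz 310 100 60
```

```text
6.55 [433.  -35.9 129.1] [3.117 0.38  0.008] [ 0.5 -0.2  0. ]
(np.float32(320.5), np.float32(75.5)) 54.4 [530.72045691 -12.81253303  83.        ]
```

View pics/wrist5.png

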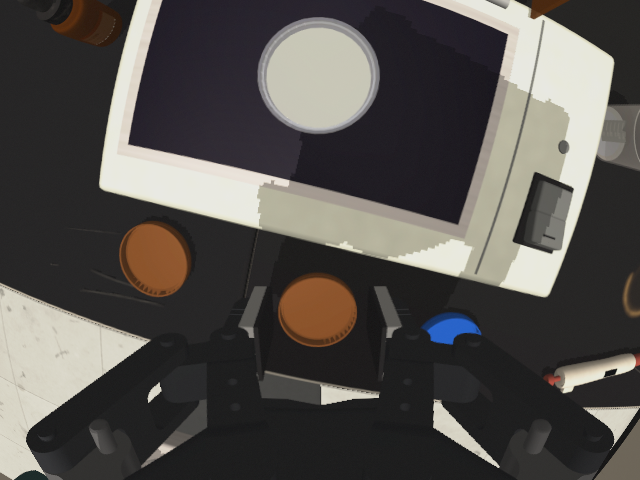

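View pics/side5z.png

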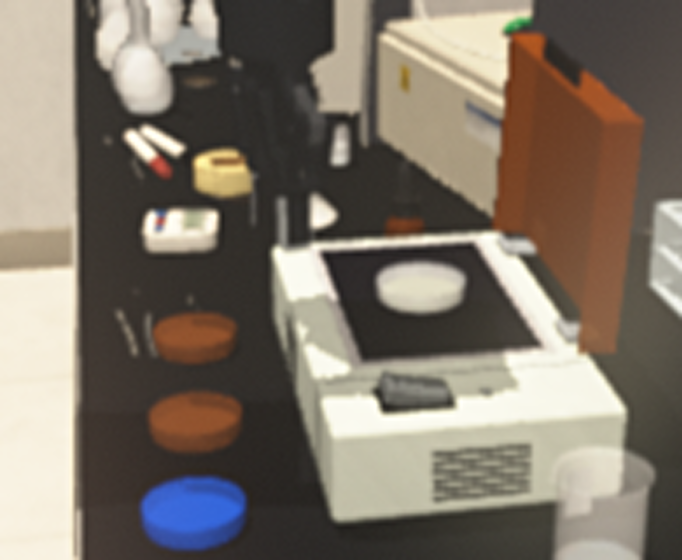

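Run:
```python
from h import *
c=load("wrist5.npz")
FL,FR,BR=[wray(c,q,70) for q in[(129,144),(460,223),(508,35)]];print(FL,FR,BR,(FL+BR)/2)
E=[wray(c,q,82)[:2] for q in[(257,76),(380,76),(319,17),(319,134)]];print((E[0]+E[1])/2,(E[2]+E[3])/2)
# side: shape check
si=load("side5.npz")
f=lambda x,y,z:ray(si,(x/3.5+200,y/3.5+155),z)
print("side dish",f(421,285,82),"glass mid",np.mean([f(*q,70) for q in[(322,251),(474,243),(540,348),(361,360)]],0))
```

```text
[473.82802704  89.64965963  70.        ] [ 473.55821714 -111.9107691    70.        ] [ 592.59254499 -111.85186268   70.        ] [533.21028601 -11.10110153  70.        ]
[531.1221797  -11.67109565] [531.49214778 -11.84214311]
side dish [531.09659941 -24.27934432  82.        ] glass mid [534.39158482 -15.83859666  70.        ]
```

The wrist view shows the dish at (319,76). It measures about 2 mm from the glass middle, and the side view shows it flat on the glass. Next is the shield: rise and go over it.

Request:
move_arm(
  hand=[0.04, 0.04, 0.04, 0.04, 0.04, 0.04, 0.04, 0.04, 0.04, 0.04],
  linear=[
    [0, 0, -0.03],
    [0, 0, -0.04],
    [0, 0, -0.04],
    [0, 0, -0.04],
    [0, -0.01, -0.03],
    [0.03, -0.01, -0.01],
    [0.04, -0.004, 0],
    [0.04, 0, 0],
    [0.04, 0, 0],
    [0, 0, 0],
  ],
  spin=[7.2, 7.2, 0, 0, 0, 0, 0, 0, 0, 0],
)

```text
t: 7.65
eef_pos: [586.1, -12.6, 311.0]
tcp_rot: [-3.141, 0.013, 0.009]
wrist_force: [-0.0, -0.1, 0.0]
gripper_width: 0.467
```

```bash
python3 look.py 6 wrist side
```

```text
7.65 [586.1 -12.6 311. ] [-3.141  0.013  0.009] [-0.  -0.1  0. ]
```

View pics/wrist6.png

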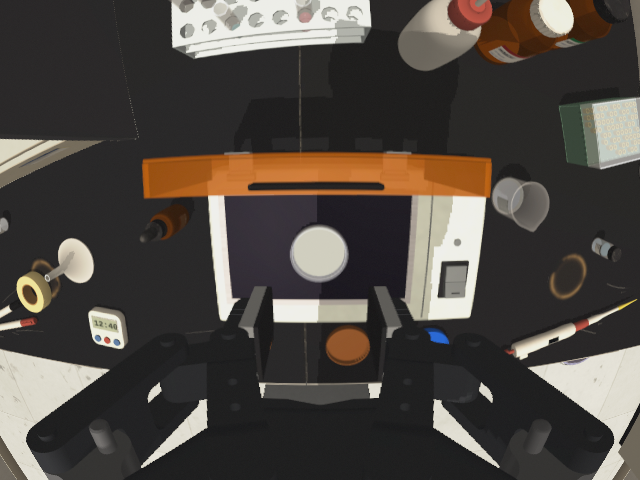

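View pics/side6.png

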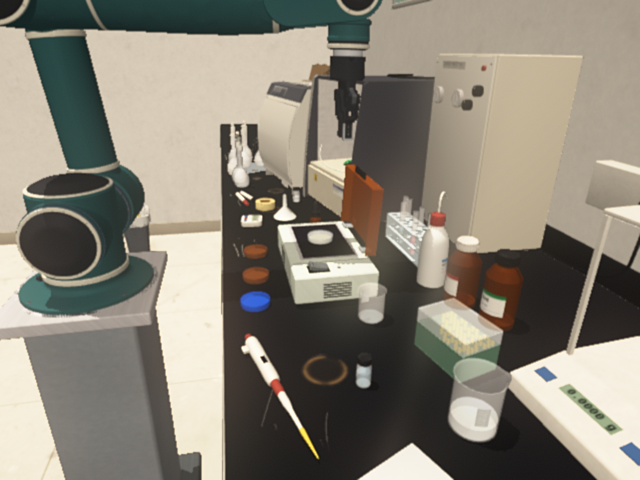

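The wrist view looks down on the shield's top: near edge at row 196, lip at (316,186), far edge at row 155. I'll compute the x positions.

Run:
```python
from h import *
c=load("wrist6.npz")
for n,q,z in[("lip",(316,186),240),("near",(316,196),226),("far",(316,152),226),("far corner L",(145,158),226),("far R",(490,158),226),("far150",(316,152),150),("rackfront top",(270,50),70),("bottle",(430,60),150)]:print(n,wray(c,q,z).round(1))
print(c["pose"][:3,3])
```

```text
lip [625.7 -11.4 240. ]
near [617.3 -11.2 226. ]
far [644.7 -11.4 226. ]
far corner L [645.9 101.4 226. ]
far R [ 643.9 -125.4  226. ]
far150 [640.7 -10.6 150. ]
rackfront top [745.   36.4  70. ]
bottle [ 720.5 -105.4  150. ]
[656.79902791 -13.89750994 454.44982081]
```

Request:
move_arm(
  hand=[0.04, 0.04, 0.04, 0.04, 0.04, 0.04, 0.04, 0.04, 0.04, 0.04],
  linear=[
    [0.03, 0, 0],
    [0.03, 0, 0],
    [0.02, 0, 0],
    [0.012, 0, 0],
    [0, 0, 0],
    [0, 0, 0.025],
    [0, 0, 0.03],
    [0, 0, 0.03],
    [0, 0, 0.02],
    [0, 0, 0],
  ],
  spin=[0, 0, 0, 0, 0, 0, 0, 0, 0, 0],
)

```text
t: 8.75
eef_pos: [672.9, -13.4, 207.7]
tcp_rot: [-3.141, 0.013, 0.006]
wrist_force: [0.1, -0.1, 0.2]
gripper_width: 0.467
```

```bash
python3 look.py 7 wrist side
```

```text
8.75 [672.9 -13.4 207.7] [-3.141  0.013  0.006] [ 0.1 -0.1  0.2]
```

View pics/wrist7.png

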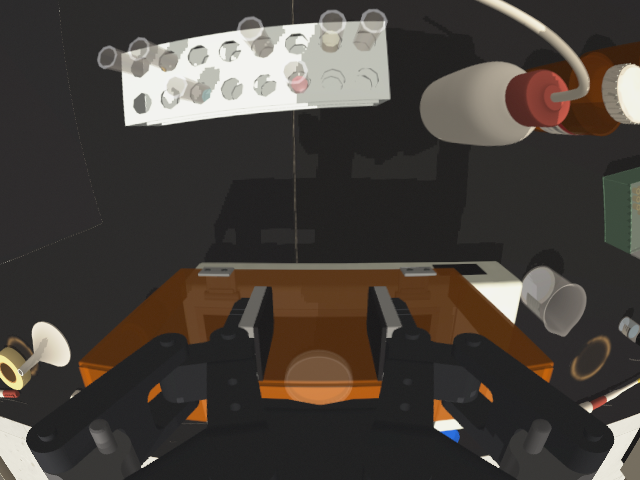

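View pics/side7.png

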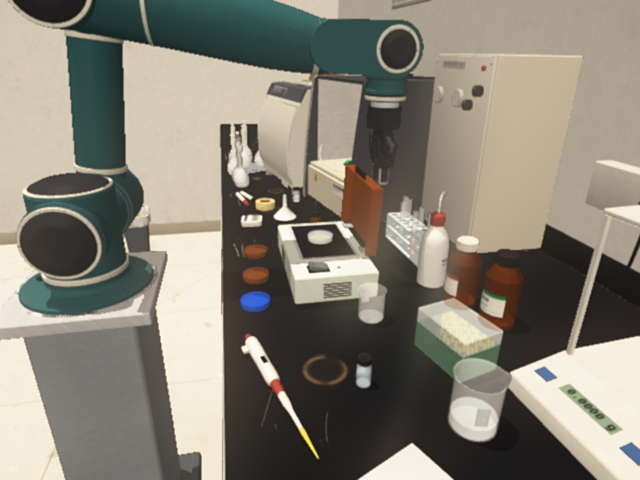

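The fingers are behind the shield and touch nothing. Now I'll push it toward the robot slowly.

Request:
move_arm(
  hand=[0.04, 0.04, 0.04, 0.04, 0.04, 0.04, 0.04, 0.04, 0.04, 0.04],
  linear=[
    [-0.006, 0, 0],
    [-0.006, 0, 0],
    [-0.005, 0, 0],
    [-0.005, 0, 0],
    [-0.005, 0, 0],
    [-0.005, 0, 0],
    [-0.006, 0, 0],
    [-0.006, 0, 0],
    [-0.006, 0, 0],
    [-0.006, 0, 0],
  ],
  spin=[0, 0, 0, 0, 0, 0, 0, 0, 0, 0],
)

```text
t: 9.85
eef_pos: [618.4, -13.0, 210.3]
tcp_rot: [-3.142, 0.013, 0.0]
wrist_force: [0.2, 0.1, 0.6]
gripper_width: 0.47
```

Request:
move_arm(
  hand=[0.04, 0.04, 0.04, 0.04, 0.04, 0.04, 0.04, 0.04, 0.04, 0.04],
  linear=[
    [-0.006, 0, 0.001],
    [-0.006, 0, 0.001],
    [-0.006, 0, 0.001],
    [-0.006, 0, 0.001],
    [-0.006, 0, 0.001],
    [-0.006, 0, 0.001],
    [-0.006, 0, 0.001],
    [-0.006, 0, 0.001],
    [-0.006, 0, 0],
    [-0.006, 0, 0],
  ],
  spin=[0, 0, 0, 0, 0, 0, 0, 0, 0, 0],
)

```text
t: 10.85
eef_pos: [558.4, -12.5, 202.3]
tcp_rot: [-3.142, 0.013, 0.0]
wrist_force: [-0.3, -0.1, -0.0]
gripper_width: 0.47
```

```bash
python3 look.py 8 side
```

```text
10.85 [558.4 -12.5 202.3] [-3.142  0.013  0.   ] [-0.3 -0.1 -0. ]
```

View pics/side8z.png

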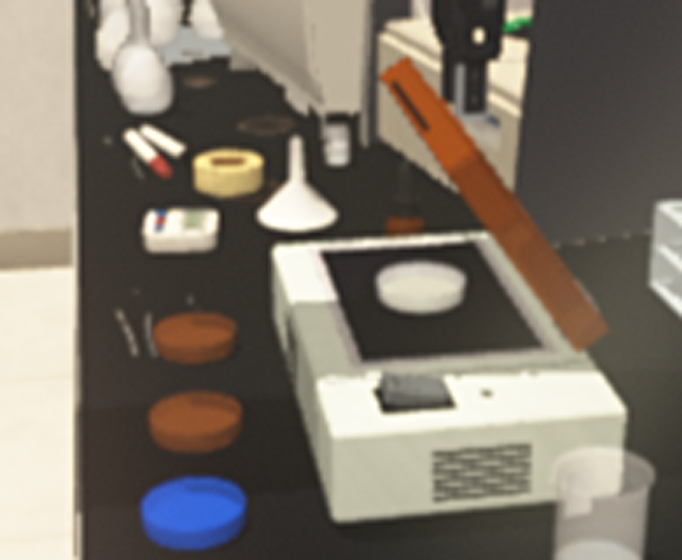

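The shield is past balance and sinking. I'll lift clear and wait.

Request:
move_arm(
  hand=[0.03, 0.0, 0.0, 0.0, 0.0, 0.0, 0.0, 0.0, 0.0, 0.0],
  linear=[
    [0, 0, -0.02],
    [0, 0, -0.03],
    [0, 0, -0.03],
    [0, 0.02, 0],
    [0, 0.03, 0],
    [0, 0.03, 0],
    [0, 0.03, 0],
    [0, 0.03, 0],
    [0, 0.015, 0],
    [0, 0, 0],
  ],
  spin=[0, 0, 0, 0, 0, 0, 0, 0, 0, 0],
)

```text
t: 11.9
eef_pos: [557.4, -168.9, 282.1]
tcp_rot: [-3.142, 0.016, 0.001]
wrist_force: [-1.1, 0.3, 0.8]
gripper_width: 0.002
```

Request:
move_arm(
  hand=[0.0, 0.0, 0.0, 0.0, 0.0, 0.0, 0.0, 0.0, 0.0, 0.0],
  linear=[
    [-0.03, 0, 0],
    [-0.03, 0, 0],
    [-0.015, 0, 0],
    [0, 0, 0],
    [0, 0, 0],
    [0, 0, 0],
    [0, 0, 0],
    [0, 0, 0],
    [0, 0, 0],
    [0, 0, 0],
  ],
  spin=[0, 0, 0, 0, 0, 0, 0, 0, 0, 0],
)

```text
t: 12.9
eef_pos: [482.7, -166.9, 282.2]
tcp_rot: [-3.141, 0.013, 0.0]
wrist_force: [0.5, 0.0, 0.5]
gripper_width: -0.001
```

Request:
move_arm(
  hand=[0.0, 0.0, 0.0, 0.0, 0.0, 0.0, 0.0, 0.0, 0.0, 0.0],
  linear=[
    [0, 0, 0],
    [0, 0, 0],
    [0, 0, 0],
    [0, 0, 0],
    [0, 0, 0],
    [0, 0, 0],
    [0, 0, 0],
    [0, 0, 0],
    [0, 0, 0],
    [0, 0, 0],
  ],
  spin=[0, 0, 0, 0, 0, 0, 0, 0, 0, 0],
)

```text
t: 13.9
eef_pos: [482.6, -166.9, 282.3]
tcp_rot: [-3.142, 0.013, 0.0]
wrist_force: [0.6, -0.0, 0.1]
gripper_width: 0.002
```

```bash
python3 look.py 9 wrist side
```

```text
13.9 [ 482.6 -166.9  282.3] [-3.142  0.013  0.   ] [ 0.6 -0.   0.1]
```

View pics/wrist9.png

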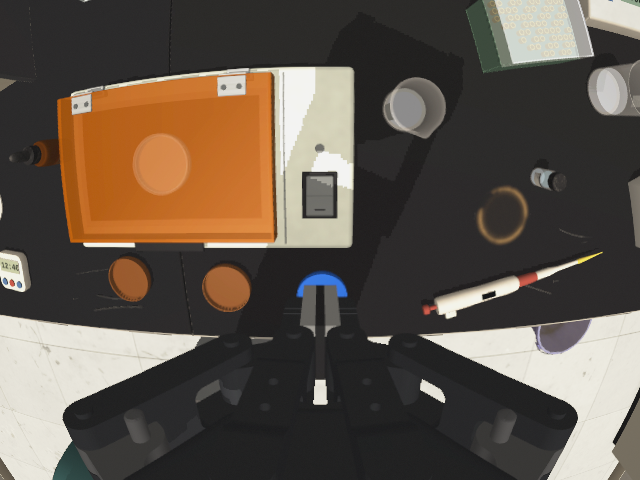

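View pics/side9z.png

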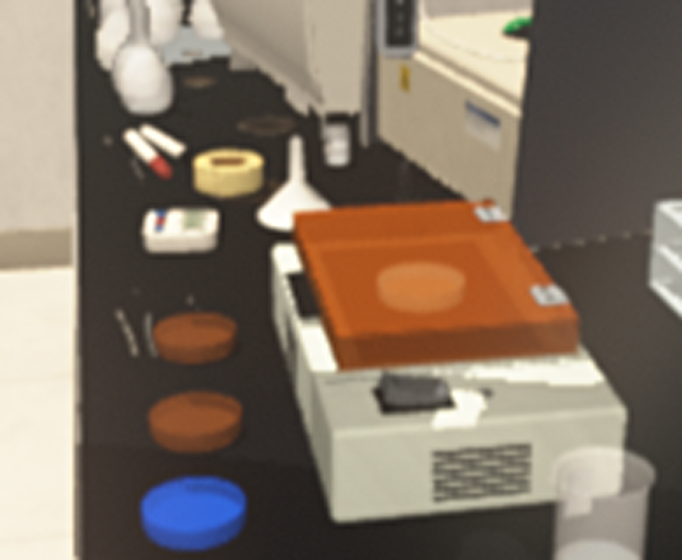

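The wrist and side views show the shield closed over the dish. I'll check that its lower edge is on the deck and it has stopped moving, and re-measure the rocker, whose box is about (303–336, 172–217).

```bash
python3 look.py 10 side
python3 - <<'E'
from h import *
import cv2
a=cv2.imread("pics/side9.png").astype(int);b=cv2.imread("pics/side10.png").astype(int)
print("diff",np.abs(a-b)[200:270,280:370].mean())
si=load("side10.npz")
for p in[(457,-127,72),(457,-127,98),(457,103,98)]:q=proj(si,p);print(p,q.round(1),((q-[200,155])*3.5).round(0))
c=load("wrist9.npz")
cv2.imwrite("pics/w9z.png",cv2.resize(c["color"][60:260,230:370][...,::-1],None,fx=3,fy=3,interpolation=cv2.INTER_CUBIC))
E
```

```text
14.0 [ 482.6 -166.9  282.3] [-3.142  0.013  0.   ] [-0.  -0.5 -1.2]
diff 0.6505820105820106
(457, -127, 72) [296.5 260.7] [338. 370.]
(457, -127, 98) [296.4 249.8] [337. 332.]
(457, 103, 98) [282.6 214.4] [289. 208.]
```

View pics/w9z.png

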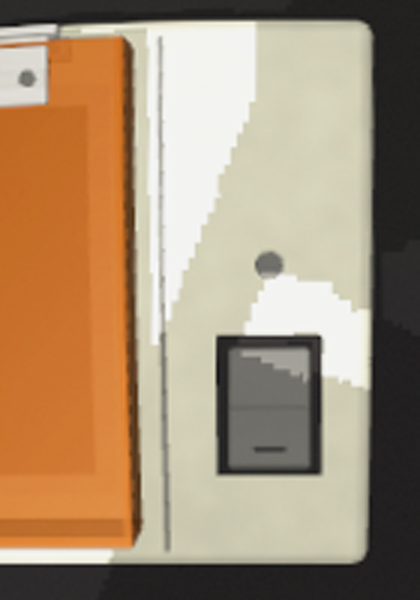

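Run:
```python
from h import *
c=load("wrist9.npz");p=lambda x,y,z:wray(c,(230+x/3-.3,60+y/3-.3),z).round(1)
print("pivotline",p(268,407,80),"frame",p(217,337,73),p(321,473,73),"rocker front",p(268,467,86),"back",p(270,347,77))
```

```text
pivotline [ 495.3 -167.    80. ] frame [ 516.8 -151.    73. ] [ 472.3 -184.    73. ] rocker front [ 477.3 -166.8   86. ] back [ 513.9 -167.8   77. ]
```

Request:
move_arm(
  hand=[0.0, 0.0, 0.0, 0.0, 0.0, 0.0, 0.0, 0.0, 0.0, 0.0],
  linear=[
    [-0.01, 0, 0.02],
    [0, 0, 0.04],
    [0, 0, 0.04],
    [0, 0, 0.04],
    [0, 0, 0.03],
    [0, 0, 0.01],
    [0, 0, 0.005],
    [0, 0, 0],
    [0, 0, 0],
    [0, 0, 0],
  ],
  spin=[0, 0, 0, 0, 0, 0, 0, 0, 0, 0],
)

```text
t: 15.05
eef_pos: [473.2, -167.0, 98.7]
tcp_rot: [3.141, -0.013, 0.003]
wrist_force: [0.4, -0.3, 0.4]
gripper_width: -0.0
```

```bash
python3 look.py 11 side wrist
```

```text
15.05 [ 473.2 -167.    98.7] [ 3.141e+00 -1.300e-02  3.000e-03] [ 0.4 -0.3  0.4]
```

View pics/side11z.png

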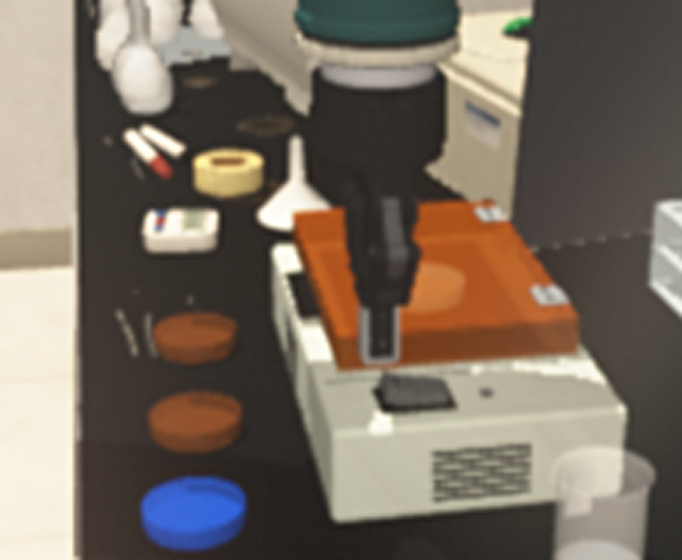

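View pics/wrist11.png

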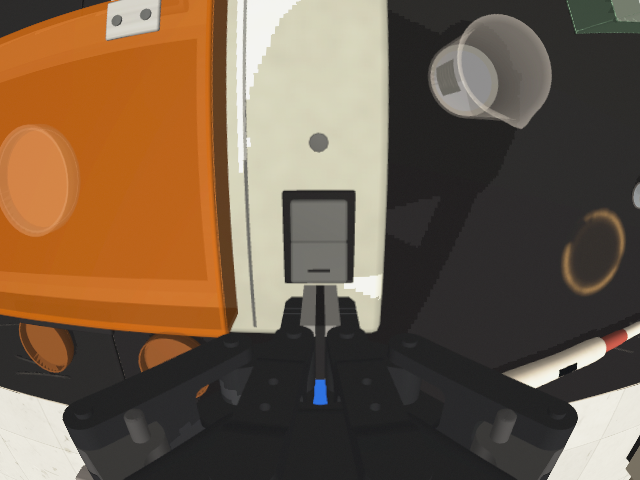

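Request:
move_arm(
  hand=[0.0, 0.0, 0.0, 0.0, 0.0, 0.0, 0.0],
  linear=[
    [0, 0, 0.006],
    [0, 0, 0.005],
    [0, 0, 0.002],
    [0, 0, 0.002],
    [0, 0, 0.002],
    [0, 0, 0.001],
    [0, 0, 0],
  ],
  spin=[0, 0, 0, 0, 0, 0, 0],
)

```text
t: 15.85
eef_pos: [472.6, -166.8, 79.1]
tcp_rot: [-3.142, 0.013, 0.0]
wrist_force: [-0.4, 0.6, 0.2]
gripper_width: 0.001
```

```bash
python3 look.py 12 side
```

```text
15.85 [ 472.6 -166.8   79.1] [-3.142  0.013  0.   ] [-0.4  0.6  0.2]
```

View pics/side12z.png

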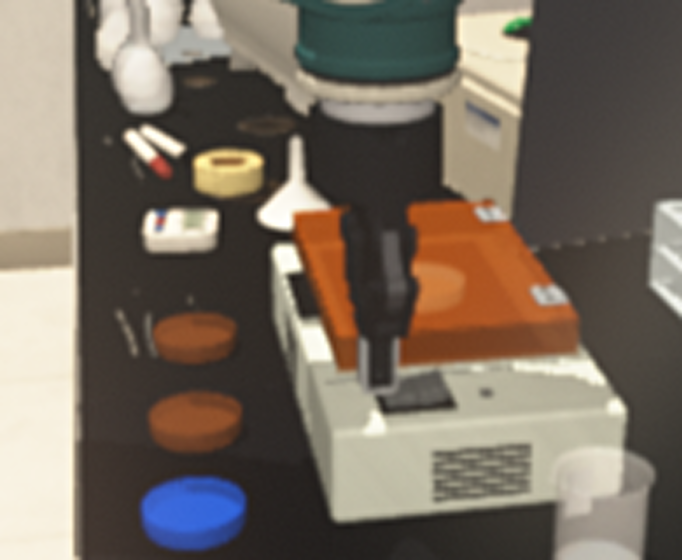

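The rocker is turning under the fingers. I'll go on in 1 mm steps until the force rises at the stop.

Request:
move_arm(
  hand=[0.0, 0.0, 0.0],
  linear=[
    [0, 0, 0.001],
    [0, 0, 0.001],
    [0, 0, 0],
  ],
  spin=[0, 0, 0],
)

```text
t: 16.2
eef_pos: [472.8, -166.9, 78.2]
tcp_rot: [3.141, -0.013, 0.001]
wrist_force: [-5.6, 1.4, 10.9]
gripper_width: -0.0
```

Request:
move_arm(
  hand=[0.0, 0.0, 0.0],
  linear=[
    [0, 0, 0.001],
    [0, 0, 0],
    [0, 0, 0],
  ],
  spin=[0, 0, 0],
)

```text
t: 16.5
eef_pos: [472.8, -166.9, 78.0]
tcp_rot: [3.141, -0.013, 0.001]
wrist_force: [-9.9, 3.3, 20.0]
gripper_width: -0.0
```

The force rose steeply at z ≈ 78, so the rocker is on its stop. I'll back off and look.

Request:
move_arm(
  hand=[0.0, 0.0, 0.0, 0.0, 0.0, 0.0, 0.0, 0.0],
  linear=[
    [0, 0, -0.003],
    [0, 0, -0.01],
    [0, 0, -0.03],
    [0, 0, -0.04],
    [0, 0, -0.04],
    [0, 0, -0.04],
    [0, 0, -0.04],
    [0, 0, 0],
  ],
  spin=[0, 0, 0, 0, 0, 0, 0, 0],
)

```text
t: 17.3
eef_pos: [473.6, -167.2, 285.6]
tcp_rot: [3.139, -0.013, 0.012]
wrist_force: [0.2, 0.1, -0.1]
gripper_width: -0.001
```

```bash
python3 look.py 13 side wrist scene
python3 - <<'E'
from h import *
import cv2
c=load("wrist13.npz")
cv2.imwrite("pics/w13z.png",cv2.resize(c["color"][60:260,40:370][...,::-1],None,fx=2.4,fy=2.4,interpolation=cv2.INTER_CUBIC))
E
```

```text
17.3 [ 473.6 -167.2  285.6] [ 3.139 -0.013  0.012] [ 0.2  0.1 -0.1]
```

View pics/w13z.png

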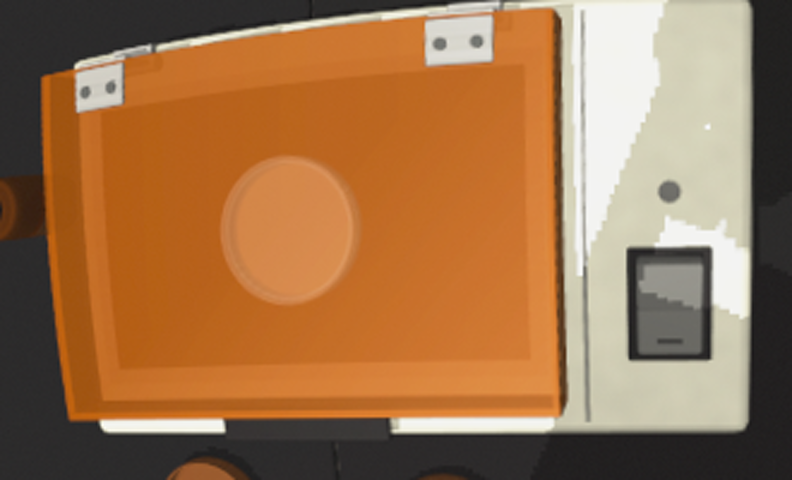

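View pics/side13z.png

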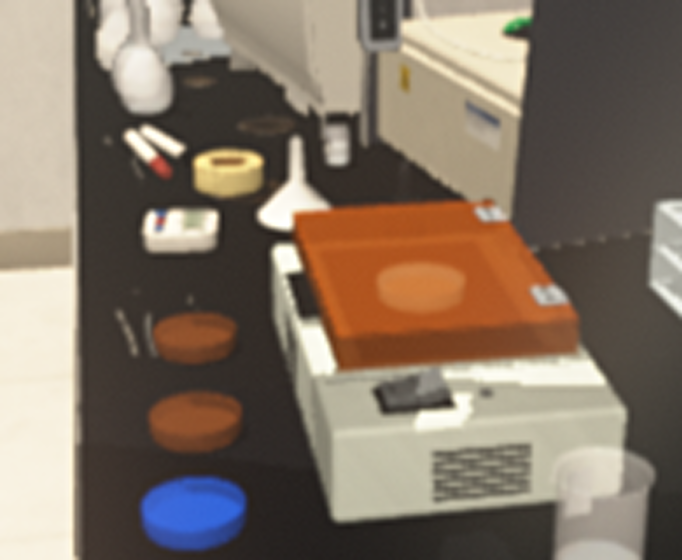

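View pics/scene13z.png

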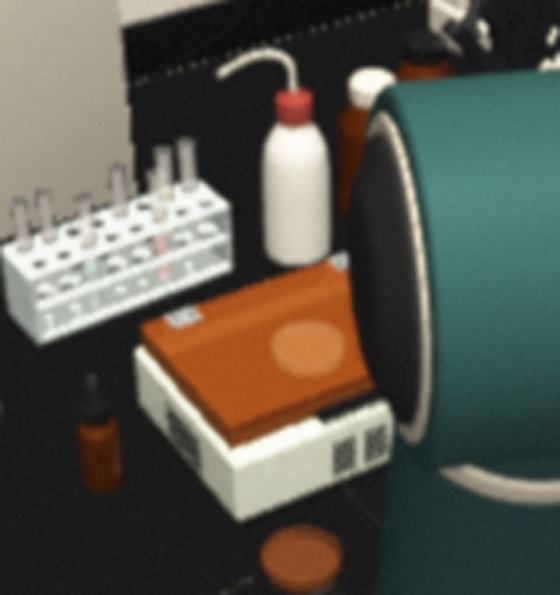

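```bash
python3 dish.py wrist13.npz 160 155 29; python3 -c "
from bench import arm
print(arm.hand_in())"
```

```text
(np.float32(160.5), np.float32(155.5)) 30.1 [530.84241755 -13.16632572  83.        ]
the job is handed in; nothing more can be done
None
```

I did all three steps in the order asked, using only fingertip pushes, and handed the job in at about 17.5 s. No verdict was reported.

- **Dish:** I slid it flat to the middle of the dark glass. Seen through the closed shield, it sits about 2–3 mm from the middle, at (531, -13) against (533, -11). The side camera put the dish about 8 mm off in y. It was off by a similar amount before the push (about 7 mm against the wrist view) and looks along y at a low angle, so I trusted the nearly overhead wrist view.
- **Shield:** I pushed it over from behind, and it sank shut by itself. Its corners matched the fully closed position to about 2 pixels, and it had stopped moving before I touched the switch.
- **Rocker:** I pressed it until the force rose steeply at tip height z ≈ 78 mm, where the fully-on position is about 79. The peak was about 20 N, more than the 2–3 N needed to turn it. Afterwards its rear end stood up and its front end was down.

After I backed off, the arm touched nothing. The bench items visible in the final views looked unmoved, but I did not measure each one. The vial, tip box and pipette were outside the last pictures I viewed.

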